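# Turn the trolley wheel by its spokes until the valve stem points straight up

### The arm

A 6-joint arm with a two-finger parallel gripper is mounted at the origin on the work surface. World frame = base frame: x ahead of the robot, y to its left, z up, the work surface at z = 0. Lengths are in m, angles in rad, forces in N, time in s.
With the tool pointing down it reaches from about 0.375 to 0.9 m from the base axis. Payload 3.1 kg.
Tool frame: the origin (TCP) lies midway between the tips of the shut fingers; the grasp point (between the pads) lies 19 mm behind it (grip_depth is the distance from the TCP to the grasp point, in m); y points along the fingers, z is the direction in which the jaws open and shut, and the axes are right-handed (so a half turn about y gives the same grasp; the last joint's range is limited). The gripper opens to 85 mm and grips with 20 to 120 N. Pads are 22 mm wide; open, the fingers measure 114 mm over their backs; the gripper's body (76 mm by 85 mm) begins 54 mm behind the grasp point. The pads swing forward as they close: fully open they stand 13 mm farther back than shut.
Start: joints at [-1.464, 0.527, 1.433, -0, 1.181, -0.178], TCP at [0.176, -0.6, 0.231] pointing down, gripper open.
Joint ranges: [-3.08, 3.08], [-0.75, 2.2], [0.22, 2.44], [-1.43, 4.57], [0, 2.65], [-2.85, 2.85]. Speed limits (rad/s): [2.79, 2.79, 3.14, 3.14, 3.14, 3.14].

### API

Orientations are given as a unit quaternion [x, y, z, w].
In Python, from station import sense, snapshot, camera_model, sign_off, grip_depth gives the robot as it stands.
- The arm moves only by the tool play_rows, never from a script. Its argument "deltas" is a list of rows, each a list of 6 numbers: the shift along the tool's x, y, z in m, then the turn, a rotation vector about the tool's x, y, z in rad. A call has 1 to 12 rows; each row is the pose to reach, as a shift and turn from the pose commanded when the call began, along the tool's axes at that moment; what a row does not reach only later rows make up. A row lasts 1/10 s, in which the tool goes at most 50 mm and 8.59 degrees, less where a joint would pass 70% of its speed; a pose out of reach is approached as far as the arm can. A call with a gripper value outside its range is refused whole. "gripper" is the finger opening in m, from 0 to 0.0854, set as the call begins (left out, the last holds). The fingers move at their own pace and stop on an object; "force" is the grip in N (left out, the last holds). Time passes only in rows, so rows that repeat a pose let the fingers close. It gives the time, the measured TCP pose, the force and the opening at its end, in the units of the state.
- sense(): the state, without advancing time (a new reading comes with each control period).
- snapshot(name): name is "scene" or "top"; returns the picture (384x512x3 uint8, red, green, blue); there is no depth.
- camera_model(name): a dict with "fx", "fy", "cx", "cy" (pixels), "camera_from_world" (4x4, takes a point from world to camera coordinates). Camera axes: x right, y up, looking along -z (the intrinsics and any distortion apply to the point x, -y, -z); pixel columns grow to the right and rows downward; lengths in m; the calibration is good to about 2 mm. A picture is of the moment at which its call begins. camera_model takes no time and is no camera call.
- sign_off(): hands the job in, once; it reports no verdict.
The state is a dict: "t": time; "q": joint angles; "qd": joint speeds; "tau": joint torques, N m; "tcp_pos": TCP position; "tool_rot": TCP orientation; "force": force on the tool from outside, world axes, zero at the start; "ft_torque": the same for the moment, N m; "finger_gap": opening from 0.0 (shut) to 1.0 (fully open).
Only numpy, scipy, OpenCV 4.12 (cv2) and the standard library are available. Lean on these libraries where they do the work, as an engineer would, in place of code of your own. Each camera call takes 0.05 s, during which the arm holds its last target.

### The job

The trolley wheel on the bench stand has a slack tyre that is about to be pumped up: with the fingertips push one spoke after another to turn the wheel, whichever way round you like, until the valve is at the very bottom of the rim with its stem pointing straight up at the hub, then leave the wheel standing still there. Push gently and on the spokes only: keep off the slack tyre and off the valve, which would be dragged crooked. Do not lift or shift the stand, and leave the oil bottle, spanner, brass bush and pressure gauge where they are.

Things in the scene. Friction and masses are not known exactly. Their poses are not given: they have to be found in the camera images.
- wheel (a joint): Wheel angle, rad, both ways without end. 0 (or a whole number of turns) = valve at the bottom, stem straight up, and one of the five equal spokes (72 degrees apart) pointing straight up. Grows clockwise seen from the robot: the wheel's top moves to -y of axle. Bearing drag of about 0.18 N m (2.5 N at 70 mm from the axle) holds the wheel where it is left.
- axle (a point): Wheel's centre, 180 mm above the bench, fixed to the stand. x: along the axle, level, away from the robot; y: level, in the wheel's plane; z: up. White spokes, 18 mm wide, 16 mm deep, run from the grey hub (radius 28 mm, out to x = -45 mm with its nut) to the grey rim (inside radius 114 mm, x -15 to +15 mm), a little dished: 70 mm from the axle their faces are at x = -19 and -3 mm. Windows between them are open.
- valve_tip (a point): Tip of the red cap on the valve stem, 78 mm from the axle. The stem (36 mm long, 12 mm thick: black foot, brass, red cap) stands on the inside of the rim, midway between two spokes. The z axis of this point runs along the stem from the rim towards the hub, so it points straight up when the job is done.
- stand: Wheel stand, loose on the bench, about 6 kg, carrying the wheel; origin on the bench below the wheel's centre, x away from the robot. Dark steel base plate 8 mm thick, x -80 to +180 mm, y -120 to +120 mm. The blue A-frame that carries the axle is wholly behind the wheel (x = +44 mm and beyond), so the robot's side is open.
- tyre: Slack black tyre of the 14-inch wheel; origin at the wheel's centre. Outside diameter 318 mm, inside radius 127 mm, 32 mm wide (x -16 to +16 mm). A yellow paint dot of 18 mm on each side wall marks where the valve is. Not to be touched.
- valve: The valve stem with its red cap, part of the wheel; origin at the wheel's centre. Not to be touched.
- oil: Yellow oil bottle standing at the right of the wheel, 48 mm diameter, 105 mm tall; origin at the centre of its underside, z up along it. Bystander.
- spanner: Steel spanner lying at the left front of the wheel, 160 mm long along its x; origin at the middle of its underside. Bystander.
- bush: Turned brass bush standing on end at the right front of the wheel, 36 mm diameter, 34 mm tall; origin at the centre of its underside. Bystander.
- gauge: Black tyre pressure gauge lying on its back at the left of the wheel, dial 52 mm diameter, 21 mm high, with a 54 mm stem along its x; origin under the dial's centre. Bystander.

How it is judged:
By the outcome, as a careful person would: the job done as asked, in the order asked, and still so for the second after the job is handed in, with the robot touching nothing.
It also fails if it takes over 67 s, if anything falls off the work surface, if the arm or the gripper's body presses on something with over 40 N, if the wrist force passes 120 N, or if a joint passes its speed limit or range.

## Working session

There is one attempt and no reset: what is moved stays moved. The work goes in short steps, Python scripts to look and compute and a tool call to move; the robot and the scene stay as the last step left them, time stands still between calls to the robot, and variables do not carry over. Pictures are saved under pics/ and viewed, and the job is handed in when it is done.

Besides the shell and the picture viewer there is one more tool, called after ">>>" by a JSON object that holds its "name" and its "arguments", one argument or row to a line. play_rows: Moves the arm, as the interface text tells. Its arguments: {"type":"object","properties":{"deltas":{"type":"array"},"gripper":{"type":"number"},"force":{"type":"number"}},"required":["deltas"]}

```bash
ls; mkdir -p pics; python3 - <<'E'
from station import *
import cv2,json
s=sense();print({k:(v if not hasattr(v,'round') else v) for k,v in s.items()});print(grip_depth)
for n in("scene","top"):
    im=snapshot(n);cv2.imwrite(f"pics/{n}0.png",cv2.resize(im[...,::-1],None,fx=1.5,fy=1.5,interpolation=cv2.INTER_CUBIC))
    print(n,camera_model(n))
E
```

```text
pics
{'t': 0.0, 'q': array([-1.46447158e+00,  5.28490147e-01,  1.43394537e+00, -3.08452661e-06,
        1.18138898e+00, -1.78493969e-01]), 'qd': array([ 0.00099912,  0.00162608,  0.001084  , -0.00010643, -0.00072392,
       -0.00082541]), 'tau': array([-4.68379221e-04, -4.42357349e+01, -1.78024077e+01, -2.49150871e-04,
        8.41291447e-03,  8.36382750e-07]), 'tcp_pos': array([ 0.1755662 , -0.59906608,  0.23030519]), 'tool_rot': array([-0.10033149,  0.70073678, -0.69915958,  0.10038641]), 'force': array([ 0.55071112, -0.19701385, -0.40823613]), 'ft_torque': array([-0.04559516, -0.06145183,  0.00176526]), 'finger_gap': 1.0038984846662415}
0.0187
scene {'fx': 415.8968933383657, 'fy': 415.8968933383657, 'cx': 256.9182311757101, 'cy': 180.7437280680932, 'camera_from_world': array([[ 0.31747461,  0.94803673, -0.02088613, -0.24655577],
       [-0.69113591,  0.24641299,  0.67942019,  0.33486699],
       [ 0.64926191, -0.20126351,  0.73345209, -1.35899221],
       [ 0.        ,  0.        ,  0.        ,  1.        ]])}
top {'fx': 467.53178204275923, 'fy': 467.53178204275923, 'cx': 261.0246915440399, 'cy': 190.70655381260755, 'camera_from_world': array([[ 0.06079211, -0.99814405,  0.00357464,  0.02708618],
       [ 0.97462536,  0.06013188,  0.21561439, -0.65187476],
       [-0.21542917, -0.00962371,  0.97647205, -0.96182781],
       [ 0.        ,  0.        ,  0.        ,  1.        ]])}
```

View pics/scene0.png

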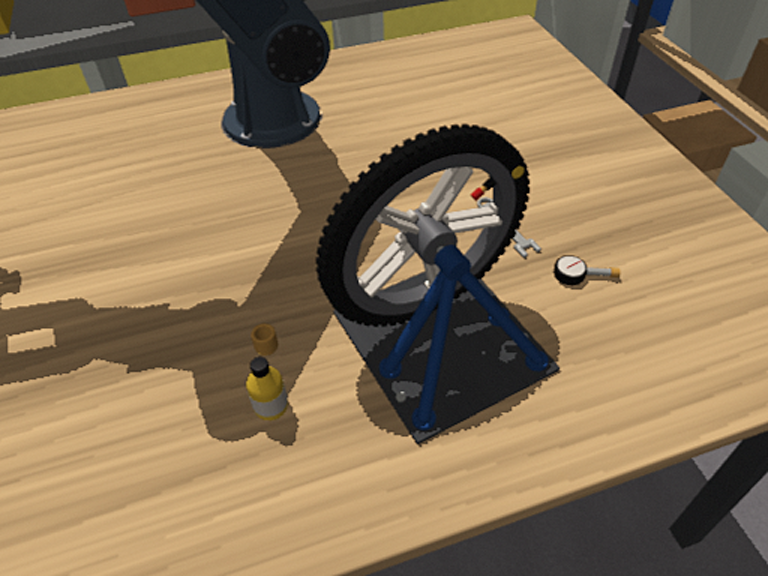

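View pics/top0.png

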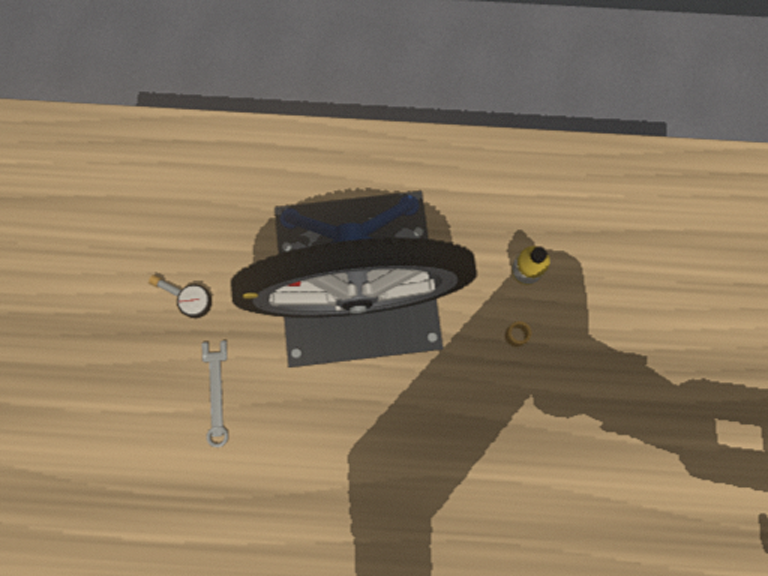

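```bash
python3 - <<'E'
from station import *
import cv2
im=snapshot("scene")[...,::-1]; cv2.imwrite("pics/s_raw.png",im)
cv2.imwrite("pics/s1.png",cv2.resize(im[75:305,205:385],None,fx=3.3,fy=2.6*3.3/2.6*0.78,interpolation=cv2.INTER_CUBIC)) if 0 else cv2.imwrite("pics/s1.png",cv2.resize(im[75:225,205:385],None,fx=4,fy=4,interpolation=cv2.INTER_CUBIC))
im=snapshot("top")[...,::-1]; cv2.imwrite("pics/t_raw.png",im)
cv2.imwrite("pics/t1.png",cv2.resize(im[115:255,145:325],None,fx=4,fy=4,interpolation=cv2.INTER_CUBIC))
E
```

```text
(no output)
```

View pics/s1.png

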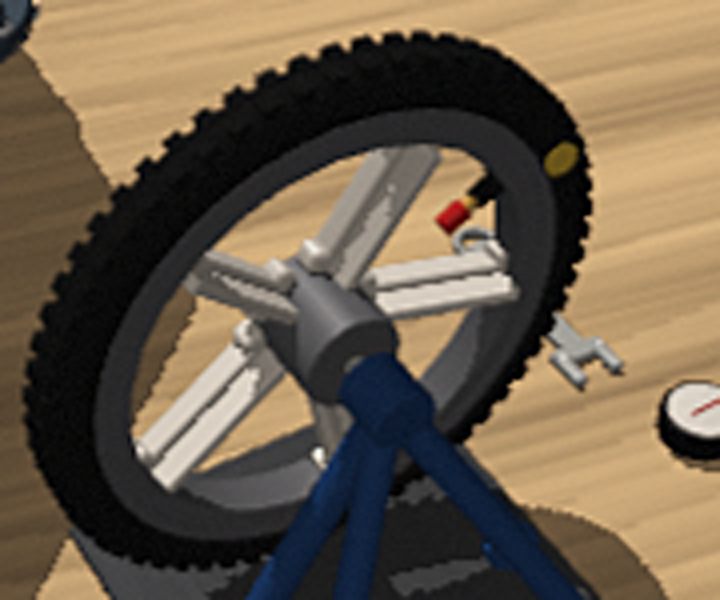

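View pics/t1.png

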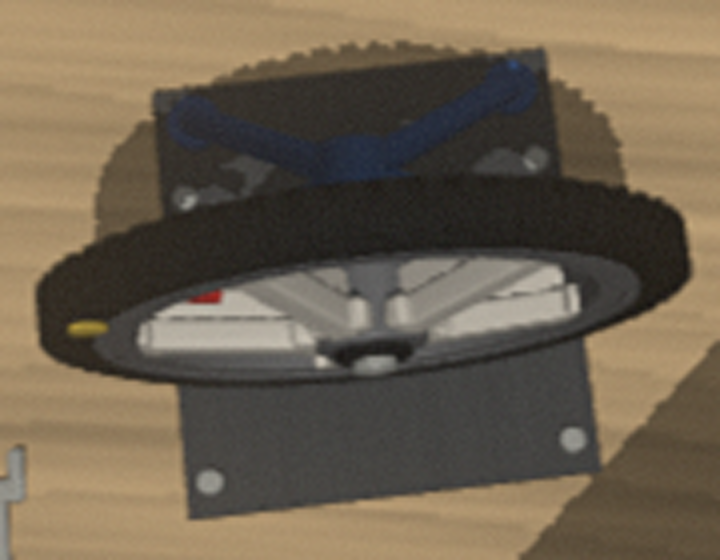

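```bash
cat > h.py <<'E'
import numpy as np
from station import *
from scipy.optimize import least_squares
def proj(n,P):
    m=camera_model(n);T=m["camera_from_world"];P=np.atleast_2d(P)
    c=P@T[:3,:3].T+T[:3,3]
    return np.c_[m["cx"]+m["fx"]*c[:,0]/-c[:,2], m["cy"]+m["fy"]*-c[:,1]/-c[:,2]]
def stand(p,P):
    x,y,a=p[:3];c,s=np.cos(a),np.sin(a);P=np.atleast_2d(P)
    return np.c_[x+c*P[:,0]-s*P[:,1], y+s*P[:,0]+c*P[:,1], P[:,2]]
def wp(th,r,x,off=0): # valve direction + off (clockwise)
    t=th+off
    return [x, r*np.sin(t), .18-r*np.cos(t)]
E
cat > fit.py <<'E'
from h import *
def c4(u,v,ox,oy): return ((u+.5)/4-.5+ox,(v+.5)/4-.5+oy)
S=lambda u,v:c4(u,v,205,75)
T=lambda u,v:c4(u,v,145,115)
h=lambda u,v:((u+.5)/1.5-.5,(v+.5)/1.5-.5)
C=[[.18,.12,.008],[.18,-.12,.008],[-.08,-.12,.008],[-.08,.12,.008]]
obs=[("top",T(155,92),C[0]),("top",T(545,50),C[1]),("top",T(598,470),C[2]),("top",T(190,518),C[3]),
("scene",h(418,442),C[1]),("scene",h(558,369),C[0]),
("top",T(376,364),[-.045,0,.18]),
("scene",S(443,218),"tip"),("scene",S(562,159),"d+"),("top",T(88,328),"d-")]
def res(p,full=False):
    r=[]
    for n,uv,P in obs:
        if P=="tip":P=wp(p[3],.078,0)
        elif P=="d+":P=wp(p[3],p[4],.016)
        elif P=="d-":P=wp(p[3],p[4],-.016)
        r.append(proj(n,stand(p,P))[0]-uv)
    return np.array(r) if full else np.ravel(r)
best=None
for th in np.arange(0,6.3,.5):
    o=least_squares(res,[.65,0,0,th,.143],loss='soft_l1')
    if best is None or o.cost<best.cost:best=o
p=best.x;print(p.round(4),np.degrees(p[2:4]),best.cost);print(res(p,True).round(1))
E
python3 fit.py
```

```text
Traceback (most recent call last):
  File "fit.py", line 21, in <module>
    o=least_squares(res,[.65,0,0,th,.143],loss='soft_l1')
  File "fit.py", line 17, in res
    r.append(proj(n,stand(p,P))[0]-uv)
             ~~~~^^^^^^^^^^^^^^
  File "h.py", line 5, in proj
    m=camera_model(n);T=m["camera_from_world"];P=np.atleast_2d(P)
ValueError: time passes only in moves, steps and waits
```

```bash
sed -i 's/^def proj/M={n:camera_model(n) for n in("scene","top")}\ndef proj/; s/m=camera_model(n);/m=M[n];/' h.py; python3 fit.py; python3 -c "
from station import *;print(sense()['t'])"
```

```text
[0.6278 0.1145 0.1757 2.0494 0.1424] [ 10.06778154 117.42416257] 9.421502681405144
[[-0.8 -0.9]
 [ 0.6 -1.1]
 [ 1.4  0.1]
 [-0.6  0.1]
 [-0.4 -0.6]
 [ 2.1 -1.8]
 [ 0.3  4.5]
 [-0.1  1.4]
 [-0.  -0.1]
 [ 0.1 -0.6]]
0.2
```

```bash
cat >> h.py <<'E'
from scipy.spatial.transform import Rotation as Ro
PS=[.6278,.1145,.1757]
def frame(y,z):
    y=np.array(y,float);y/=np.linalg.norm(y);z=np.array(z,float);z-=y*(z@y);z/=np.linalg.norm(z)
    return Ro.from_matrix(np.c_[np.cross(y,z),y,z])
def delta(pos,R=None,s=None):
    s=s or sense();R0=Ro.from_quat(s["tool_rot"])
    d=R0.inv().apply(np.array(pos)-s["tcp_pos"])
    r=(R0.inv()*R).as_rotvec() if R is not None else np.zeros(3)
    return np.r_[d,r].round(4).tolist()
def st():
    s=sense();print("t",round(s["t"],2),"q",s["q"].round(3),"p",s["tcp_pos"].round(4),"F",s["force"].round(1),"gap",round(s["finger_gap"],2));print(Ro.from_quat(s["tool_rot"]).as_matrix().round(3));return s
E
python3 - <<'E'
from h import *
s=st()
R0=Ro.from_quat(s["tool_rot"])
Rz=Ro.from_rotvec([0,0,1.2])
print(delta([.40,-.15,.33],Rz*R0))
# bystanders
def ray(n,uv,z):
    m=M[n];T=m["camera_from_world"];d=np.array([(uv[0]-m["cx"])/m["fx"],-(uv[1]-m["cy"])/m["fy"],-1]);c=-T[:3,:3].T@T[:3,3];w=T[:3,:3].T@d
    return c+w*(z-c[2])/w[2]
for n,u,z in(("oil",(539,256),.105),("bush",(517,333),.034),("gauge",(194,299),.021),("span1",(215,350),0),("span2",(218,436),0)):
    print(n,ray("top",((u[0]+.5)/1.5-.5,(u[1]+.5)/1.5-.5),z).round(3))
E
```

```text
t 0.2 q [-1.465  0.528  1.433  0.     1.181 -0.179] p [ 0.1756 -0.5994  0.2307] F [ 0.6  0.7 -0.4] gap 1.0
[[-0.96  -0.     0.281]
 [-0.281  0.001 -0.96 ]
 [-0.    -1.    -0.001]]
[-0.3417, -0.0987, -0.3684, -0.0003, -1.2, -0.0016]
oil [ 0.699 -0.142  0.105]
bush [ 0.597 -0.125  0.034]
gauge [0.621 0.37  0.021]
span1 [0.547 0.334 0.   ]
span2 [0.418 0.315 0.   ]
```

>>> {"name": "play_rows", "arguments": {
  "deltas": [
    [-0.34, -0.1, -0.37, 0, -1.2, 0],
    [-0.34, -0.1, -0.37, 0, -1.2, 0],
    [-0.34, -0.1, -0.37, 0, -1.2, 0],
    [-0.34, -0.1, -0.37, 0, -1.2, 0],
    [-0.34, -0.1, -0.37, 0, -1.2, 0],
    [-0.34, -0.1, -0.37, 0, -1.2, 0],
    [-0.34, -0.1, -0.37, 0, -1.2, 0],
    [-0.34, -0.1, -0.37, 0, -1.2, 0],
    [-0.34, -0.1, -0.37, 0, -1.2, 0],
    [-0.34, -0.1, -0.37, 0, -1.2, 0],
    [-0.34, -0.1, -0.37, 0, -1.2, 0],
    [-0.34, -0.1, -0.37, 0, -1.2, 0]
  ],
  "gripper": 0
}}

```text
t: 1.4
tcp_pos: [0.3985, -0.1477, 0.3317]
tool_rot: [0.479, -0.52, 0.52, -0.479]
force: [-0.1, 0.2, -0.3]
finger_gap: 0.006
```

```bash
python3 -c "
from h import *
s=st()
R0=Ro.from_quat(s['tool_rot'])
print(delta([.40,-.1,.36],Ro.from_rotvec([.4,0,0])*R0))"
```

```text
t 1.4 q [-0.619  0.124  1.761 -0.     1.256 -0.537] p [ 0.3985 -0.1477  0.3317] F [-0.1  0.2 -0.3] gap 0.01
[[-0.082  0.001  0.997]
 [-0.997 -0.001 -0.082]
 [ 0.001 -1.     0.001]]
[-0.0477, -0.0283, -0.0024, -0.0326, 0.0003, 0.3987]
```

```bash
python3 -c "
from h import *
s=st()
def pf(p,yaw=.1757):
  c,w=np.cos(yaw),np.sin(yaw);return frame([np.sin(p)*c,np.sin(p)*w,-np.cos(p)],[np.cos(p)*c,np.cos(p)*w,np.sin(p)])
print(delta([.50,.05,.36],pf(.5)))"
```

```text
t 1.4 q [-0.619  0.124  1.761 -0.     1.256 -0.537] p [ 0.3985 -0.1477  0.3317] F [-0.1  0.2 -0.3] gap 0.01
[[-0.082  0.001  0.997]
 [-0.997 -0.001 -0.082]
 [ 0.001 -1.     0.001]]
[-0.2053, -0.0284, 0.0851, 0.4965, -0.2517, 0.0652]
```

>>> {"name": "play_rows", "arguments": {
  "deltas": [
    [-0.2, -0.03, 0.085, 0.4965, -0.2517, 0.0652],
    [-0.2, -0.03, 0.085, 0.4965, -0.2517, 0.0652],
    [-0.2, -0.03, 0.085, 0.4965, -0.2517, 0.0652],
    [-0.2, -0.03, 0.085, 0.4965, -0.2517, 0.0652],
    [-0.2, -0.03, 0.085, 0.4965, -0.2517, 0.0652],
    [-0.2, -0.03, 0.085, 0.4965, -0.2517, 0.0652],
    [-0.2, -0.03, 0.085, 0.4965, -0.2517, 0.0652]
  ]
}}

```text
t: 2.1
tcp_pos: [0.4998, 0.0414, 0.3608]
tool_rot: [-0.391, 0.329, -0.554, 0.657]
force: [-0.1, -1.2, -0.2]
finger_gap: -0.001
```

```bash
python3 -c "
from h import *
s=st()"
```

```text
t 2.1 q [-0.265  0.023  1.895  0.289  0.787 -0.595] p [0.4998 0.0414 0.3608] F [-0.1 -1.2 -0.2] gap -0.0
[[ 0.17   0.471  0.866]
 [-0.985  0.081  0.149]
 [-0.    -0.878  0.478]]
```

```bash
cat >> h.py <<'E'
def pf(deg,yaw=.1757): # deg below horizontal
  p=np.radians(90-deg);c,w=np.cos(yaw),np.sin(yaw);return frame([np.sin(p)*c,np.sin(p)*w,-np.cos(p)],[np.cos(p)*c,np.cos(p)*w,np.sin(p)])
def W(x,y,z): return stand(PS,[x,y,z])[0]
def inS(P):
    d=np.array(P)-[PS[0],PS[1],0];c,s=np.cos(PS[2]),np.sin(PS[2]);return np.array([c*d[0]+s*d[1],-s*d[0]+c*d[1],d[2]])
E
python3 -c "
from h import *
s=st();print(inS(s['tcp_pos']))
print(delta(W(-.07,-.069,.26),pf(30)))"
```

```text
t 2.1 q [-0.265  0.023  1.895  0.289  0.787 -0.595] p [0.4998 0.0414 0.3608] F [-0.1 -1.2 -0.2] gap -0.0
[[ 0.17   0.471  0.866]
 [-0.985  0.081  0.149]
 [-0.    -0.878  0.478]]
[-0.13876216 -0.04958227  0.36081178]
[0.0191, 0.1215, 0.0123, 0.549, -0.0037, 0.0036]
```

>>> {"name": "play_rows", "arguments": {
  "deltas": [
    [0.004, 0.024, 0.002, 0.11, 0, 0],
    [0.008, 0.048, 0.005, 0.22, 0, 0],
    [0.012, 0.072, 0.007, 0.33, 0, 0],
    [0.016, 0.096, 0.01, 0.44, 0, 0],
    [0.019, 0.12, 0.012, 0.55, 0, 0],
    [0.019, 0.12, 0.012, 0.55, 0, 0],
    [0.019, 0.12, 0.012, 0.55, 0, 0],
    [0.019, 0.12, 0.012, 0.55, 0, 0]
  ]
}}

```text
t: 2.9
tcp_pos: [0.563, 0.0574, 0.2741]
tool_rot: [-0.221, 0.214, -0.575, 0.758]
force: [0.2, -0.3, 1.3]
finger_gap: -0.001
```

```bash
python3 -c "
from h import *
s=st();print(inS(s['tcp_pos']))
print(delta(W(-.05,-.069,.221),pf(30)))
print(delta(W(.002,-.069,.191),pf(30)))"
```

```text
t 2.9 q [-0.382  0.317  2.216  1.918  0.578 -2.334] p [0.563  0.0574 0.2741] F [ 0.2 -0.3  1.3] gap -0.0
[[ 0.247  0.778  0.578]
 [-0.966  0.241  0.089]
 [-0.07  -0.581  0.811]]
[-0.07376421 -0.04486271  0.27405717]
[0.0295, 0.0476, -0.0288, 0.1004, -0.0185, -0.1006]
[0.0355, 0.107, -0.0227, 0.1004, -0.0185, -0.1006]
```

```bash
cat >> h.py <<'E'
def pr(deg,yaw=.1757):
  p=np.radians(deg);c,w=np.cos(yaw),np.sin(yaw);return frame([np.cos(p)*c,np.cos(p)*w,-np.sin(p)],[w,-c,0])
E
python3 -c "
from h import *
print(delta(W(-.06,-.069,.24),pr(30)))"
```

```text
[0.0274, 0.0285, -0.0192, 0.1574, 1.5494, -0.0002]
```

>>> {"name": "play_rows", "arguments": {
  "deltas": [
    [0.002, 0.002, -0.001, 0.013, 0.13, 0],
    [0.004, 0.004, -0.003, 0.026, 0.26, 0],
    [0.007, 0.007, -0.005, 0.04, 0.39, 0],
    [0.01, 0.01, -0.007, 0.053, 0.52, 0],
    [0.012, 0.012, -0.009, 0.066, 0.65, 0],
    [0.014, 0.015, -0.01, 0.08, 0.78, 0],
    [0.017, 0.017, -0.012, 0.092, 0.91, 0],
    [0.02, 0.02, -0.014, 0.106, 1.04, 0],
    [0.022, 0.022, -0.016, 0.12, 1.17, 0],
    [0.024, 0.025, -0.018, 0.132, 1.3, 0],
    [0.026, 0.027, -0.019, 0.145, 1.43, 0],
    [0.027, 0.028, -0.019, 0.157, 1.55, 0]
  ]
}}

```text
t: 4.1
tcp_pos: [0.58, 0.0367, 0.2401]
tool_rot: [0.299, 0.643, -0.578, 0.403]
force: [-0.5, 0.5, -0.4]
finger_gap: 0.002
```

```bash
python3 -c "
from h import *
s=st();print(inS(s['tcp_pos']))
print(delta(W(-.05,-.069,.221),pr(30)))
print(delta(W(.002,-.069,.191),pr(30)))"
```

```text
t 4.1 q [-0.371  0.48   2.288  2.412  0.742 -1.279] p [0.58   0.0367 0.2401] F [-0.5  0.5 -0.4] gap 0.0
[[-0.496  0.851  0.172]
 [-0.081  0.152 -0.985]
 [-0.864 -0.503 -0.006]]
[-0.06061524 -0.06821143  0.24009554]
[0.0112, 0.0188, 0.0009, 0.001, -0.0066, 0.0033]
[0.0109, 0.0788, 0.0009, 0.001, -0.0066, 0.0033]
```

```bash
cat > cap.py <<'E'
import sys
from h import *
import cv2
tag=sys.argv[1]
a=cv2.resize(snapshot("scene")[...,::-1][75:225,205:385],None,fx=4,fy=4,interpolation=cv2.INTER_CUBIC)
cv2.imwrite(f"pics/s{tag}.png",a)
if len(sys.argv)>2:
    a=cv2.resize(snapshot("top")[...,::-1][115:255,145:325],None,fx=4,fy=4,interpolation=cv2.INTER_CUBIC)
    cv2.imwrite(f"pics/t{tag}.png",a)
E
python3 cap.py 2 t
```

```text
(no output)
```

View pics/s2.png

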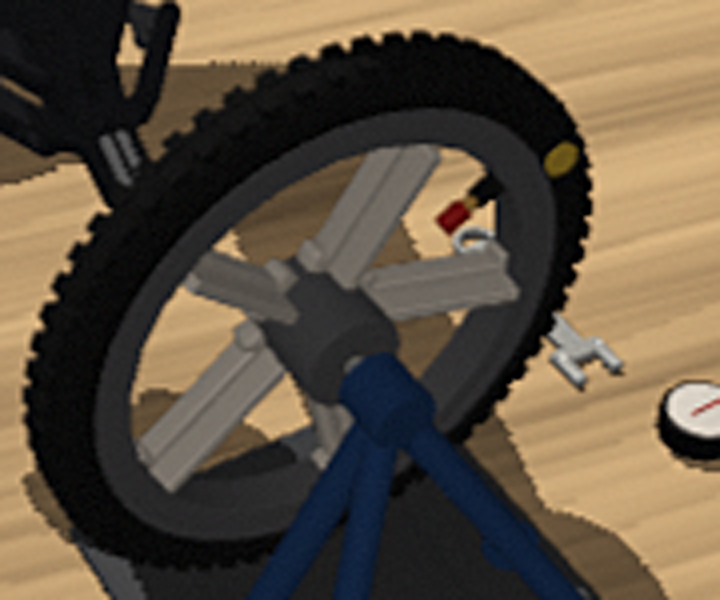

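View pics/t2.png

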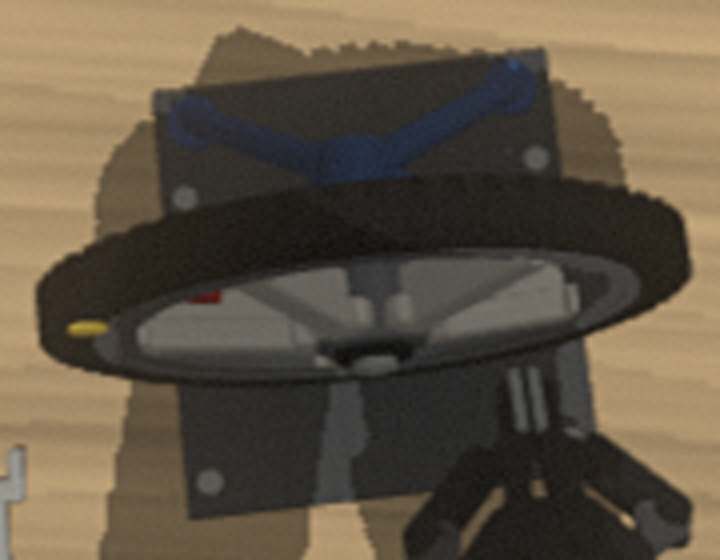

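```bash
python3 -c "
from h import *
for P in ([.002,-.069,.191],[-.06,-.069,.24]):
  a=proj('scene',W(*P))[0];print((a-[205,75])*4)
for f in (225.4,297.4,153.4):
  a=proj('scene',W(*wp(np.radians(f),.1,-.005)))[0];print((a-[205,75])*4)
"
```

```text
[202.94629326 356.14673552]
[140.19157241 207.30736676]
[188.6501394  258.07409189]
[165.0233342  440.29177006]
[401.73112657 146.98442322]
```

>>> {"name": "play_rows", "arguments": {
  "deltas": [
    [0.004, 0.01, 0.001, 0, 0, 0],
    [0.008, 0.02, 0.001, 0, 0, 0],
    [0.011, 0.03, 0.001, 0, 0, 0],
    [0.011, 0.04, 0.001, 0, 0, 0],
    [0.011, 0.05, 0.001, 0, 0, 0],
    [0.011, 0.06, 0.001, 0, 0, 0],
    [0.011, 0.07, 0.001, 0, 0, 0],
    [0.011, 0.079, 0.001, 0, 0, 0],
    [0.011, 0.079, 0.001, 0, 0, 0]
  ]
}}

```text
t: 5.1
tcp_pos: [0.6427, 0.0504, 0.1915]
tool_rot: [0.297, 0.643, -0.577, 0.406]
force: [-0.2, -0.2, 0.3]
finger_gap: 0.0
```

```bash
python3 cap.py 3 t; python3 -c "
from h import *
s=st();print(inS(s['tcp_pos']))
for f in range(256,120,-4):
  q=np.radians(f); print(f,delta(W(*wp(q,.068,.002)),pr(30),s)[:3])
"
```

```text
t 5.2 q [-0.279  0.634  2.164  2.539  0.747 -1.344] p [0.6415 0.0504 0.1917] F [-0.3  0.2  0.2] gap -0.0
[[-0.494  0.851  0.179]
 [-0.087  0.157 -0.984]
 [-0.865 -0.502 -0.003]]
[ 0.00230356 -0.06556184  0.19166156]
256 [-0.004, -0.0027, 0.0004]
252 [-0.0079, -0.005, -0.0009]
248 [-0.0118, -0.0072, -0.0026]
244 [-0.0155, -0.0093, -0.0045]
240 [-0.0192, -0.0114, -0.0067]
236 [-0.0226, -0.0134, -0.0093]
232 [-0.026, -0.0154, -0.0121]
228 [-0.0291, -0.0172, -0.0151]
224 [-0.0321, -0.0189, -0.0184]
220 [-0.0348, -0.0204, -0.022]
216 [-0.0373, -0.0219, -0.0257]
212 [-0.0396, -0.0232, -0.0297]
208 [-0.0417, -0.0244, -0.0338]
204 [-0.0435, -0.0254, -0.0381]
200 [-0.045, -0.0262, -0.0425]
196 [-0.0463, -0.0269, -0.047]
192 [-0.0473, -0.0275, -0.0516]
188 [-0.048, -0.0279, -0.0563]
184 [-0.0484, -0.0281, -0.061]
180 [-0.0486, -0.0282, -0.0657]
176 [-0.0484, -0.0281, -0.0705]
172 [-0.048, -0.0278, -0.0752]
168 [-0.0473, -0.0273, -0.0799]
164 [-0.0463, -0.0267, -0.0845]
160 [-0.045, -0.026, -0.089]
156 [-0.0435, -0.0251, -0.0934]
152 [-0.0417, -0.024, -0.0976]
148 [-0.0396, -0.0228, -0.1017]
144 [-0.0373, -0.0214, -0.1057]
140 [-0.0348, -0.0199, -0.1094]
136 [-0.032, -0.0183, -0.1129]
132 [-0.0291, -0.0166, -0.1162]
128 [-0.0259, -0.0147, -0.1192]
124 [-0.0226, -0.0128, -0.122]
```

View pics/s3.png

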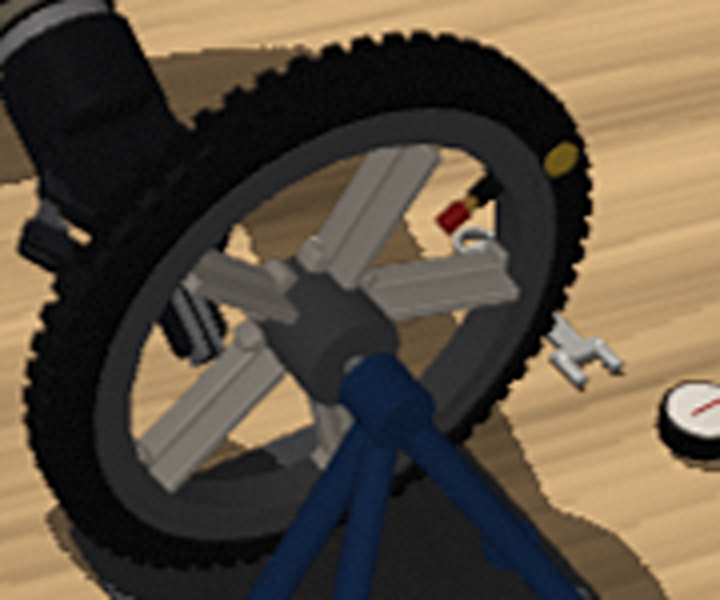

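View pics/t3.png

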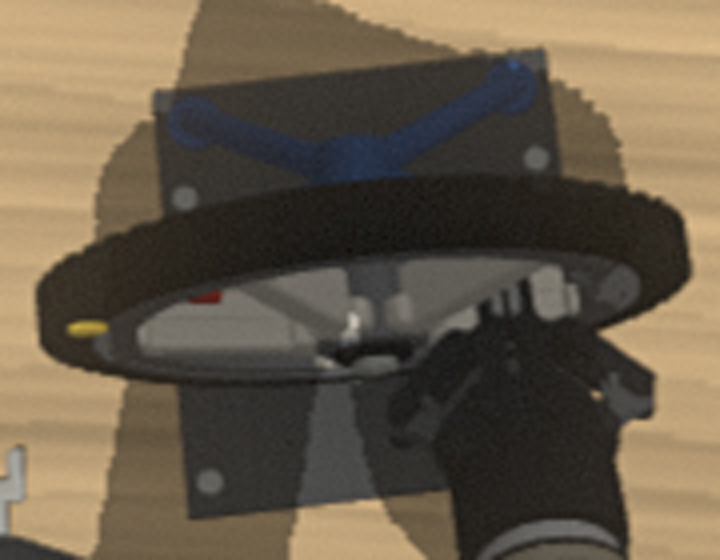

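>>> {"name": "play_rows", "arguments": {
  "deltas": [
    [-0.004, -0.0027, 0.0004, 0, 0, 0],
    [-0.008, -0.005, -0.001, 0, 0, 0],
    [-0.012, -0.007, -0.0026, 0, 0, 0],
    [-0.0155, -0.0093, -0.0045, 0, 0, 0],
    [-0.0174, -0.0103, -0.0056, 0, 0, 0],
    [-0.0192, -0.0114, -0.0067, 0, 0, 0],
    [-0.021, -0.0124, -0.008, 0, 0, 0],
    [-0.0226, -0.0134, -0.0093, 0, 0, 0]
  ]
}}

```text
t: 6.0
tcp_pos: [0.6397, 0.0592, 0.2182]
tool_rot: [0.297, 0.643, -0.578, 0.406]
force: [-0.8, -1.3, -2.8]
finger_gap: 0.003
```

```bash
cat > nx.py <<'E'
from h import *
import sys
s=st();i=inS(s['tcp_pos']);print(i.round(4),'phi',np.degrees(np.arctan2(i[1],.18-i[2]))%360)
a,b,d,r=map(float,sys.argv[1:5])
for f in np.arange(a,b,-d):
  print(f,delta(W(*wp(np.radians(f),r,.002)),pr(30),s)[:3])
E
python3 cap.py 4; python3 nx.py 232 120 4 .068|head -20
```

```text
t 6.05 q [-0.257  0.564  2.154  2.514  0.678 -1.285] p [0.6398 0.0595 0.2187] F [-0.7 -0.9 -1.2] gap 0.0
[[-0.493  0.851  0.18 ]
 [-0.087  0.157 -0.984]
 [-0.866 -0.501 -0.003]]
[ 0.0022 -0.0563  0.2187] phi 235.48260306755398
232.0 [-0.0026, -0.0017, -0.0027]
228.0 [-0.0058, -0.0036, -0.0058]
224.0 [-0.0087, -0.0052, -0.0091]
220.0 [-0.0115, -0.0068, -0.0126]
216.0 [-0.014, -0.0083, -0.0164]
212.0 [-0.0163, -0.0096, -0.0203]
208.0 [-0.0184, -0.0107, -0.0244]
204.0 [-0.0202, -0.0117, -0.0287]
200.0 [-0.0217, -0.0126, -0.0331]
196.0 [-0.023, -0.0133, -0.0376]
192.0 [-0.024, -0.0139, -0.0422]
188.0 [-0.0247, -0.0143, -0.0469]
184.0 [-0.0251, -0.0145, -0.0516]
180.0 [-0.0252, -0.0145, -0.0564]
176.0 [-0.0251, -0.0144, -0.0611]
```

View pics/s4.png

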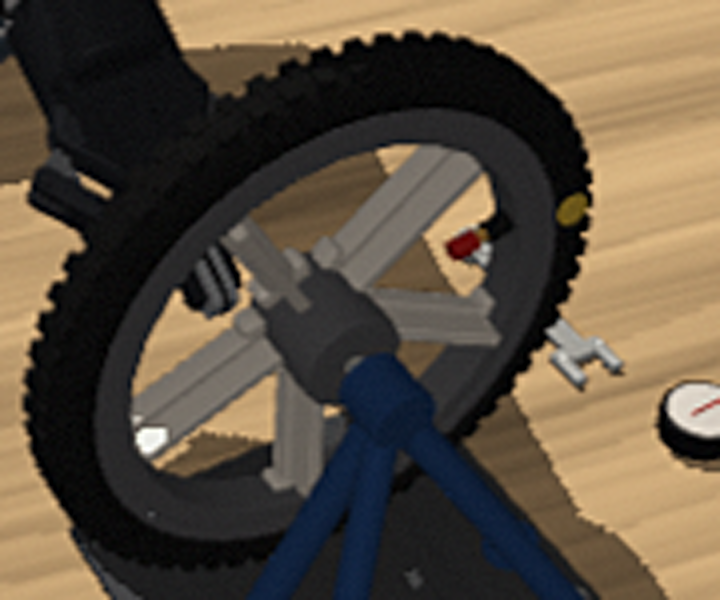

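>>> {"name": "play_rows", "arguments": {
  "deltas": [
    [-0.0026, -0.0017, -0.0027, 0, 0, 0],
    [-0.0058, -0.0036, -0.0058, 0, 0, 0],
    [-0.0087, -0.0052, -0.0091, 0, 0, 0],
    [-0.0115, -0.0068, -0.0126, 0, 0, 0],
    [-0.014, -0.0083, -0.0164, 0, 0, 0],
    [-0.0163, -0.0096, -0.0203, 0, 0, 0],
    [-0.0184, -0.0107, -0.0244, 0, 0, 0],
    [-0.0202, -0.0117, -0.0287, 0, 0, 0],
    [-0.0217, -0.0126, -0.0331, 0, 0, 0],
    [-0.023, -0.0133, -0.0376, 0, 0, 0],
    [-0.024, -0.0139, -0.0422, 0, 0, 0],
    [-0.0247, -0.0143, -0.0469, 0, 0, 0]
  ]
}}

```text
t: 7.25
tcp_pos: [0.6314, 0.1055, 0.247]
tool_rot: [0.297, 0.643, -0.578, 0.406]
force: [1.1, -2.7, -0.4]
finger_gap: 0.001
```

```bash
python3 cap.py 5 t; python3 nx.py 184 120 3 .068|head -20
```

```text
t 7.35 q [-0.138  0.488  2.145  2.617  0.579 -1.282] p [0.6312 0.1064 0.2473] F [0.2 0.6 0.1] gap 0.0
[[-0.493  0.851  0.181]
 [-0.088  0.158 -0.983]
 [-0.866 -0.5   -0.003]]
[ 0.002  -0.0086  0.2473] phi 187.25775153497884
184.0 [-0.0005, -0.0002, -0.0038]
181.0 [-0.0006, -0.0002, -0.0074]
178.0 [-0.0006, -0.0002, -0.0109]
175.0 [-0.0004, -0.0001, -0.0145]
172.0 [-0.0, 0.0002, -0.018]
169.0 [0.0005, 0.0005, -0.0215]
166.0 [0.0011, 0.0009, -0.025]
163.0 [0.002, 0.0014, -0.0284]
160.0 [0.0029, 0.002, -0.0318]
157.0 [0.0041, 0.0027, -0.0351]
154.0 [0.0053, 0.0034, -0.0384]
151.0 [0.0068, 0.0043, -0.0415]
148.0 [0.0083, 0.0052, -0.0446]
145.0 [0.01, 0.0062, -0.0475]
142.0 [0.0119, 0.0073, -0.0504]
```

View pics/s5.png

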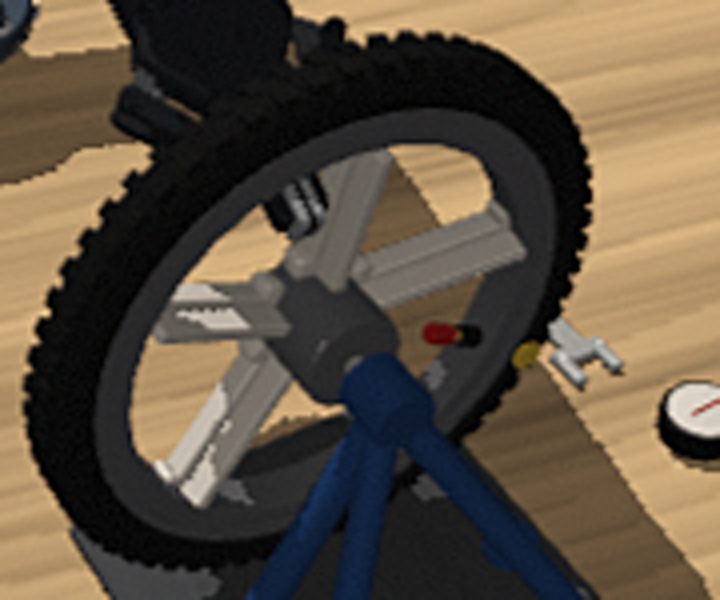

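View pics/t5.png

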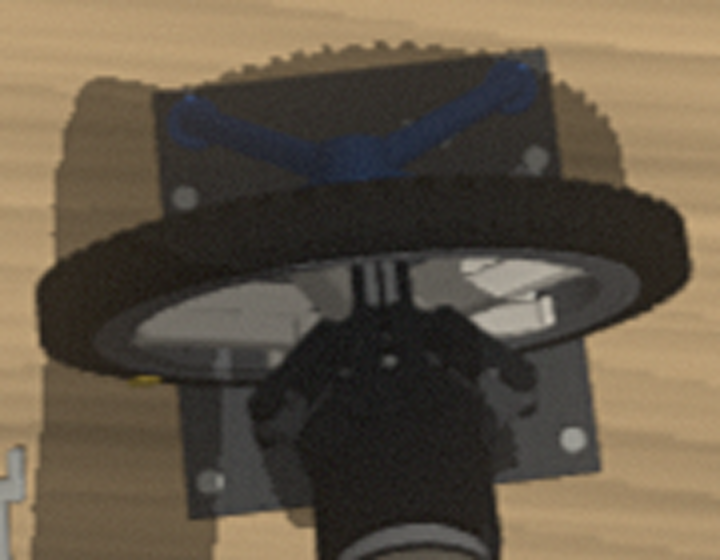

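```bash
cat > ang.py <<'E'
from h import *
import sys
# args: tipu tipv dotu dotv in scene crop px (4x, offset 205,75)
a=list(map(float,sys.argv[1:5]))
c=lambda u,v:np.array([(u+.5)/4-.5+205,(v+.5)/4-.5+75])
for nm,uv,r,x in(("tip",c(*a[:2]),.078,0),("dot",c(*a[2:]),.1424,.016)):
    t=np.radians(np.arange(-180,180,.25));P=proj("scene",stand(PS,np.array([wp(k,r,x) for k in t])));d=np.linalg.norm(P-uv,axis=1);i=d.argmin();print(nm,np.degrees(t[i]),"px err",d[i])
E
python3 ang.py 425 333 525 353; python3 ang.py 443 218 562 159
```

```text
tip 58.75 px err 0.6529171779100109
dot 60.75 px err 0.34315786358979006
tip 120.25 px err 0.8450126285526832
dot 117.25000000000001 px err 0.07350064488396338
```

>>> {"name": "play_rows", "arguments": {
  "deltas": [
    [-0.0005, -0.0002, -0.0038, 0, 0, 0],
    [-0.0006, -0.0002, -0.0074, 0, 0, 0],
    [-0.0006, -0.0002, -0.0109, 0, 0, 0],
    [-0.0004, -0.0001, -0.0145, 0, 0, 0],
    [0, 0.0002, -0.018, 0, 0, 0],
    [0.0005, 0.0005, -0.0215, 0, 0, 0],
    [0.0011, 0.0009, -0.025, 0, 0, 0],
    [0.002, 0.0014, -0.0284, 0, 0, 0],
    [0.0029, 0.002, -0.0318, 0, 0, 0],
    [0.0041, 0.0027, -0.0351, 0, 0, 0],
    [0.0053, 0.0034, -0.0384, 0, 0, 0],
    [0.0068, 0.0043, -0.0415, 0, 0, 0]
  ]
}}

```text
t: 8.55
tcp_pos: [0.6243, 0.1464, 0.2389]
tool_rot: [0.297, 0.643, -0.577, 0.406]
force: [0.7, -1.8, 0.3]
finger_gap: 0.003
```

```bash
python3 cap.py 6 ; python3 nx.py 150 110 2 .068|head -28
```

```text
t 8.6 q [-0.029  0.51   2.147  2.802  0.578 -1.387] p [0.6239 0.1469 0.2386] F [-0.2  0.4 -0.1] gap 0.0
[[-0.494  0.851  0.18 ]
 [-0.088  0.157 -0.984]
 [-0.865 -0.502 -0.003]]
[0.0019 0.0326 0.2386] phi 150.88502875726473
150.0 [-0.0004, -0.0, -0.0014]
148.0 [0.0007, 0.0006, -0.0034]
146.0 [0.0018, 0.0012, -0.0054]
144.0 [0.003, 0.0019, -0.0073]
142.0 [0.0042, 0.0027, -0.0092]
140.0 [0.0055, 0.0034, -0.0111]
138.0 [0.0069, 0.0042, -0.0129]
136.0 [0.0083, 0.005, -0.0146]
134.0 [0.0097, 0.0059, -0.0163]
132.0 [0.0112, 0.0068, -0.0179]
130.0 [0.0128, 0.0077, -0.0194]
128.0 [0.0144, 0.0086, -0.0209]
126.0 [0.016, 0.0096, -0.0223]
124.0 [0.0177, 0.0106, -0.0237]
122.0 [0.0194, 0.0116, -0.025]
120.0 [0.0212, 0.0126, -0.0262]
118.0 [0.023, 0.0137, -0.0273]
116.0 [0.0248, 0.0147, -0.0284]
114.0 [0.0267, 0.0158, -0.0294]
112.0 [0.0285, 0.0169, -0.0303]
```

View pics/s6.png

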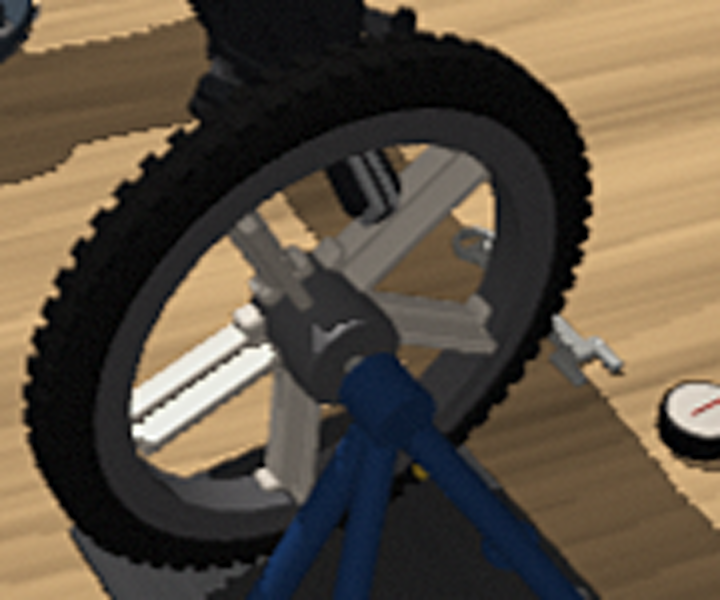

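>>> {"name": "play_rows", "arguments": {
  "deltas": [
    [-0.0004, 0, -0.0014, 0, 0, 0],
    [0.0007, 0.0006, -0.0034, 0, 0, 0],
    [0.0018, 0.0012, -0.0054, 0, 0, 0],
    [0.003, 0.0019, -0.0073, 0, 0, 0],
    [0.0042, 0.0027, -0.0092, 0, 0, 0],
    [0.0055, 0.0034, -0.0111, 0, 0, 0],
    [0.0069, 0.0042, -0.0129, 0, 0, 0],
    [0.0069, 0.0042, -0.0129, 0, 0, 0]
  ]
}}

```text
t: 9.4
tcp_pos: [0.6219, 0.1594, 0.2306]
tool_rot: [0.296, 0.643, -0.577, 0.406]
force: [0.7, -1.0, 0.7]
finger_gap: -0.0
```

```bash
cat > ov.py <<'E'
from h import *
import cv2,sys
# draw radial edge lines of spokes (both faces' edges) for theta on picture; usage: src(raw npy/png or live) theta out
src,th,out=sys.argv[1],np.radians(float(sys.argv[2])),sys.argv[3]
if src=="live":
    im=snapshot("scene")[...,::-1].copy();cv2.imwrite(f"pics/raw_{out}.png",im)
else: im=cv2.imread(src)
a=cv2.resize(im[75:225,205:385],None,fx=4,fy=4,interpolation=cv2.INTER_CUBIC)
def px(P): return tuple(int(v) for v in ((proj("scene",stand(PS,P))[0]-[205,75]+.5)*4))
for k in (36,108,180,252,324):
    f=th+np.radians(k)
    e=np.array([0,np.sin(f),-np.cos(f)]);n=np.array([0,np.cos(f),np.sin(f)])
    for s in(-1,1):
        pts=[]
        for r,x in((.035,-.010),(.07,-.003),(.112,.005)):
            pts.append(px(np.array([x,0,.18])+e*r+n*.009*s))
        for p,q in zip(pts,pts[1:]):cv2.line(a,p,q,(0,0,255) if s>0 else (0,255,0),1)
for r,x,c in((.1424,.016,(255,0,255)),(.078,0,(255,255,0))):
    cv2.circle(a,px(wp(th,r,x)),4,c,1)
cv2.imwrite(f"pics/{out}.png",a)
E
python3 ov.py pics/s_raw.png 117.4 ov0; python3 ov.py live 10 ov7; python3 nx.py 138 110 1 .068|head -28
```

```text
t 9.45 q [ 0.005  0.531  2.149  2.864  0.595 -1.426] p [0.6219 0.1594 0.2306] F [ 0.5 -1.1  0.3] gap 0.0
[[-0.494  0.85   0.18 ]
 [-0.088  0.158 -0.984]
 [-0.865 -0.502 -0.003]]
[0.002  0.0453 0.2306] phi 138.19890955127383
138.0 [0.0001, 0.0, -0.0002]
137.0 [0.0008, 0.0004, -0.0011]
136.0 [0.0015, 0.0008, -0.002]
135.0 [0.0022, 0.0013, -0.0028]
134.0 [0.003, 0.0017, -0.0036]
133.0 [0.0037, 0.0021, -0.0045]
132.0 [0.0045, 0.0026, -0.0053]
131.0 [0.0052, 0.003, -0.006]
130.0 [0.006, 0.0035, -0.0068]
129.0 [0.0068, 0.0039, -0.0076]
128.0 [0.0076, 0.0044, -0.0083]
127.0 [0.0084, 0.0049, -0.009]
126.0 [0.0092, 0.0054, -0.0097]
125.0 [0.0101, 0.0059, -0.0104]
124.0 [0.0109, 0.0064, -0.0111]
123.0 [0.0118, 0.0069, -0.0117]
122.0 [0.0126, 0.0074, -0.0124]
121.0 [0.0135, 0.0079, -0.013]
120.0 [0.0144, 0.0084, -0.0136]
119.0 [0.0153, 0.0089, -0.0142]
118.0 [0.0162, 0.0094, -0.0147]
117.0 [0.0171, 0.01, -0.0153]
116.0 [0.018, 0.0105, -0.0158]
```

View pics/ov0.png

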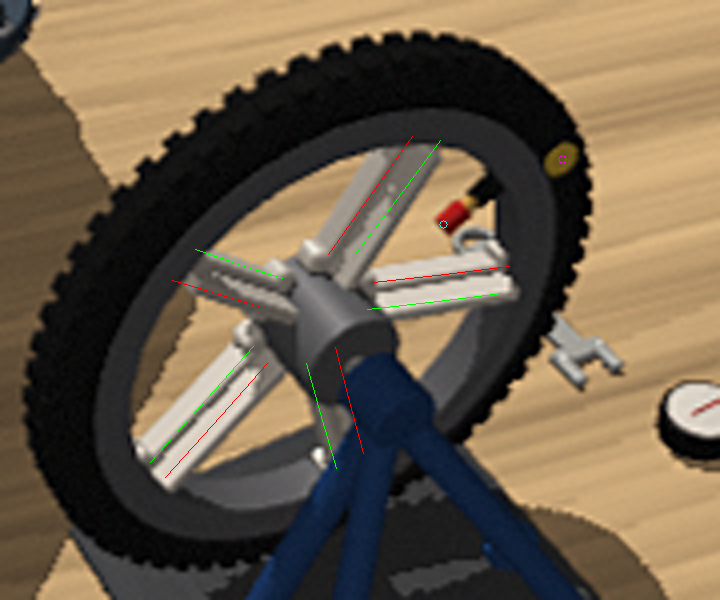

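View pics/ov7.png

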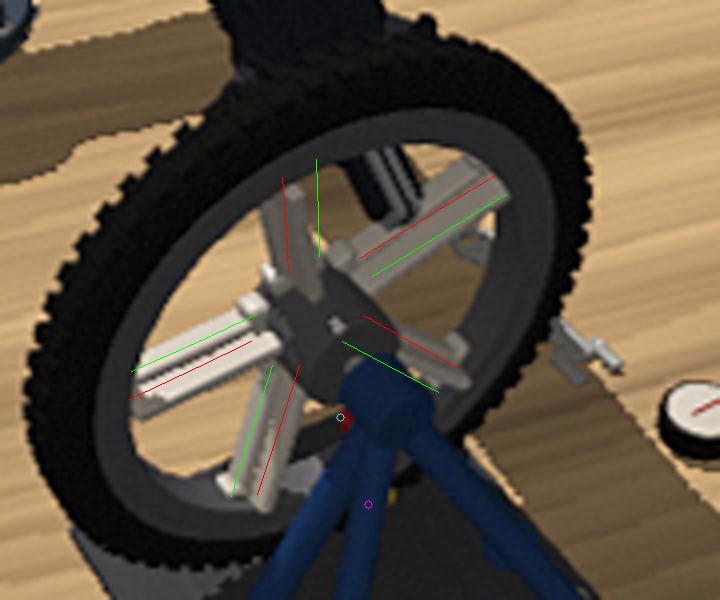

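```bash
cat > rim.py <<'E'
from h import *
import cv2
im=cv2.imread("pics/s_raw.png")
a=cv2.resize(im[75:225,205:385],None,fx=4,fy=4,interpolation=cv2.INTER_CUBIC)
for r,x,c in((.114,.015,(0,0,255)),(.127,.016,(0,255,0)),(.114,-.015,(255,0,255)),(.159,.012,(255,255,0))):
    t=np.linspace(0,6.283,120)
    P=(proj("scene",stand(PS,np.array([wp(k,r,x) for k in t])))-[205,75]+.5)*4
    cv2.polylines(a,[P.astype(int)],True,c,1)
cv2.imwrite("pics/rim0.png",a)
for n,o in(("scene",(205,75)),("top",(145,115))):
  for th in(-10,-5,0,5,10):
    k=np.radians(th);print(n,th,[((proj(n,stand(PS,wp(k,r,x)))[0]-o+.5)*4).round().tolist() for r,x in((.1424,.016 if n=="scene" else -.016),(.078,0))])
  T=M[n]["camera_from_world"];print(-T[:3,:3].T@T[:3,3])
E
python3 rim.py
```

```text
scene -10 [[293.0, 538.0], [298.0, 435.0]]
scene -5 [[312.0, 531.0], [308.0, 432.0]]
scene 0 [[331.0, 523.0], [319.0, 428.0]]
scene 5 [[349.0, 514.0], [330.0, 423.0]]
scene 10 [[368.0, 504.0], [341.0, 417.0]]
[ 1.19205568 -0.12228719  0.76409069]
top -10 [[426.0, 371.0], [400.0, 322.0]]
top -5 [[405.0, 374.0], [388.0, 324.0]]
top 0 [[383.0, 376.0], [375.0, 326.0]]
top 5 [[361.0, 379.0], [362.0, 327.0]]
top 10 [[339.0, 381.0], [350.0, 328.0]]
[0.42648128 0.05697801 1.07965473]
```

View pics/rim0.png

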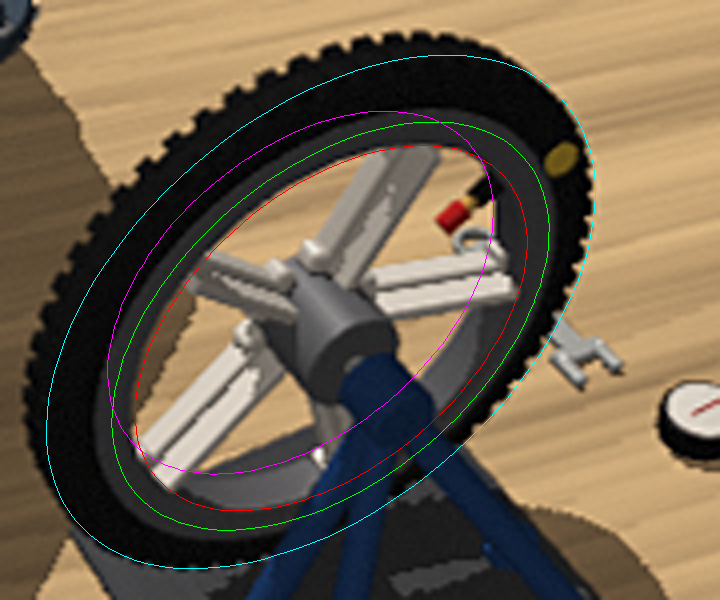

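>>> {"name": "play_rows", "arguments": {
  "deltas": [
    [0.0008, 0.0004, -0.0011, 0, 0, 0],
    [0.0015, 0.0008, -0.002, 0, 0, 0],
    [0.0022, 0.0013, -0.0028, 0, 0, 0],
    [0.003, 0.0017, -0.0036, 0, 0, 0],
    [0.0037, 0.0021, -0.0045, 0, 0, 0],
    [0.0045, 0.0026, -0.0053, 0, 0, 0],
    [0.0052, 0.003, -0.006, 0, 0, 0],
    [0.006, 0.0035, -0.0068, 0, 0, 0],
    [0.006, 0.0035, -0.0068, 0, 0, 0]
  ]
}}

```text
t: 10.35
tcp_pos: [0.6207, 0.1658, 0.2237]
tool_rot: [0.297, 0.643, -0.578, 0.406]
force: [0.0, -1.7, -0.2]
finger_gap: -0.001
```

```bash
python3 cap.py 8 t; python3 nx.py 130 110 1 .068|head -28
```

```text
t 10.45 q [ 0.022  0.549  2.151  2.899  0.613 -1.449] p [0.6207 0.1659 0.2238] F [ 0.5 -1.1  1.2] gap -0.0
[[-0.494  0.851  0.18 ]
 [-0.088  0.157 -0.984]
 [-0.865 -0.502 -0.003]]
[0.002  0.0518 0.2238] phi 130.19942860124084
130.0 [0.0001, 0.0, -0.0003]
129.0 [0.0008, 0.0005, -0.001]
128.0 [0.0017, 0.001, -0.0018]
127.0 [0.0025, 0.0014, -0.0025]
126.0 [0.0033, 0.0019, -0.0032]
125.0 [0.0041, 0.0024, -0.0039]
124.0 [0.005, 0.0029, -0.0046]
123.0 [0.0058, 0.0034, -0.0052]
122.0 [0.0067, 0.0039, -0.0058]
121.0 [0.0076, 0.0044, -0.0065]
120.0 [0.0085, 0.0049, -0.0071]
119.0 [0.0093, 0.0055, -0.0076]
118.0 [0.0103, 0.006, -0.0082]
117.0 [0.0112, 0.0065, -0.0087]
116.0 [0.0121, 0.0071, -0.0093]
115.0 [0.013, 0.0076, -0.0098]
114.0 [0.0139, 0.0081, -0.0103]
113.0 [0.0149, 0.0087, -0.0107]
112.0 [0.0158, 0.0092, -0.0112]
111.0 [0.0168, 0.0098, -0.0116]
```

View pics/s8.png

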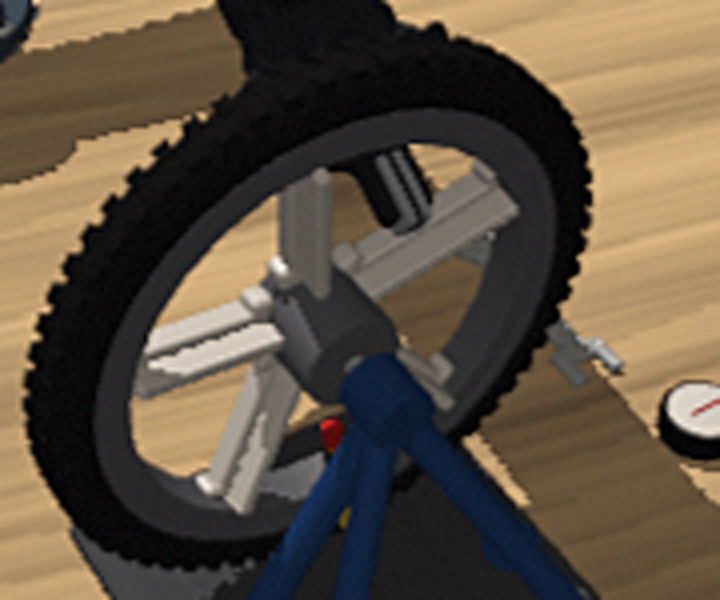

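View pics/t8.png

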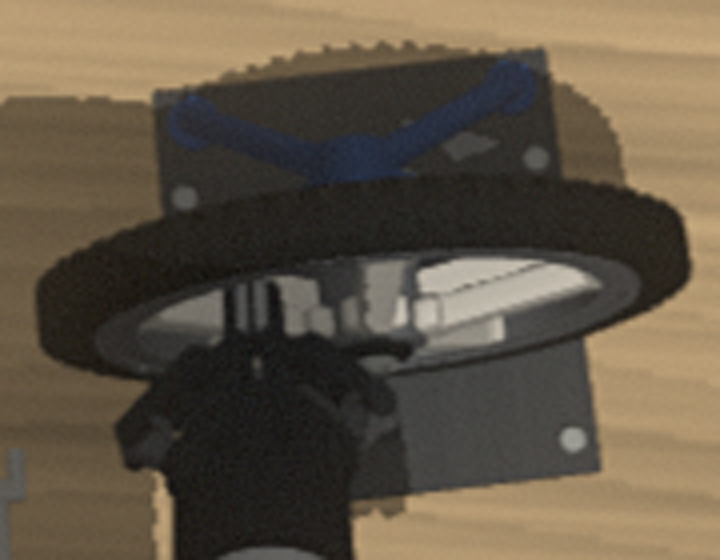

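>>> {"name": "play_rows", "arguments": {
  "deltas": [
    [0.0008, 0.0005, -0.001, 0, 0, 0],
    [0.0012, 0.0007, -0.0014, 0, 0, 0],
    [0.0017, 0.001, -0.0018, 0, 0, 0],
    [0.0021, 0.0012, -0.0022, 0, 0, 0],
    [0.0025, 0.0014, -0.0025, 0, 0, 0],
    [0.0029, 0.0017, -0.0029, 0, 0, 0],
    [0.0029, 0.0017, -0.0029, 0, 0, 0]
  ]
}}

```text
t: 11.15
tcp_pos: [0.6203, 0.1686, 0.2205]
tool_rot: [0.297, 0.643, -0.578, 0.406]
force: [0.7, -1.7, 1.2]
finger_gap: 0.004
```

```bash
python3 cap.py 9; python3 nx.py 127 110 1 .068|head -28; python3 -c "
from h import *
s=sense();print('retreat',delta(s['tcp_pos']+np.array([0,0,.02]),None,s))"
```

```text
t 11.2 q [ 0.03   0.558  2.153  2.914  0.621 -1.458] p [0.6203 0.1686 0.2205] F [ 0.9 -1.4  1. ] gap 0.0
[[-0.494  0.851  0.179]
 [-0.087  0.157 -0.984]
 [-0.865 -0.502 -0.003]]
[0.002  0.0545 0.2205] phi 126.57187165372969
127.0 [-0.0004, -0.0003, 0.0002]
126.0 [0.0004, 0.0002, -0.0005]
125.0 [0.0013, 0.0007, -0.0012]
124.0 [0.0021, 0.0012, -0.0018]
123.0 [0.003, 0.0017, -0.0025]
122.0 [0.0038, 0.0022, -0.0031]
121.0 [0.0047, 0.0027, -0.0037]
120.0 [0.0056, 0.0032, -0.0043]
119.0 [0.0065, 0.0038, -0.0049]
118.0 [0.0074, 0.0043, -0.0055]
117.0 [0.0083, 0.0048, -0.006]
116.0 [0.0092, 0.0053, -0.0066]
115.0 [0.0102, 0.0059, -0.0071]
114.0 [0.0111, 0.0064, -0.0075]
113.0 [0.012, 0.007, -0.008]
112.0 [0.013, 0.0075, -0.0085]
111.0 [0.0139, 0.0081, -0.0089]
retreat [-0.0173, -0.01, -0.0001, 0.0, 0.0, 0.0]
```

View pics/s9.png

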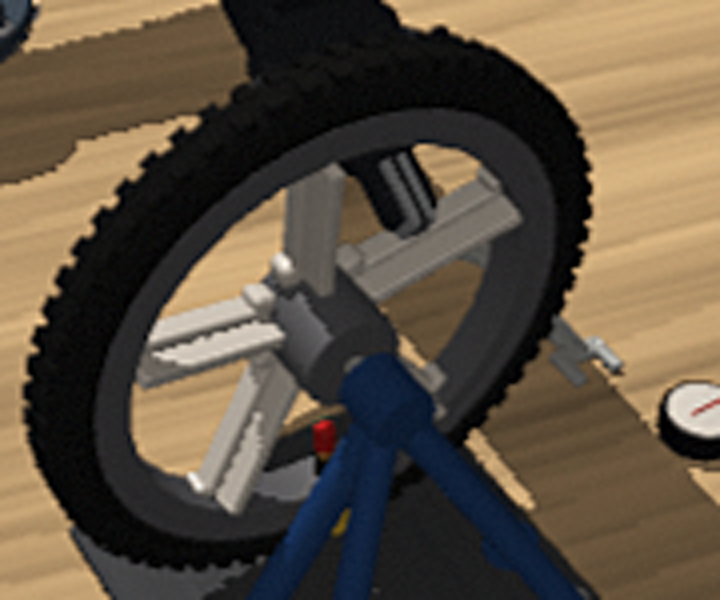

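>>> {"name": "play_rows", "arguments": {
  "deltas": [
    [0.0004, 0.0002, -0.0005, 0, 0, 0],
    [0.0008, 0.0005, -0.0008, 0, 0, 0],
    [0.0013, 0.0007, -0.0012, 0, 0, 0],
    [0.0017, 0.001, -0.0015, 0, 0, 0],
    [0.0021, 0.0012, -0.0018, 0, 0, 0],
    [0.0021, 0.0012, -0.0018, 0, 0, 0],
    [-0.003, -0.001, 0.001, 0, 0, 0],
    [-0.006, -0.003, 0.003, 0, 0, 0],
    [-0.009, -0.005, 0.003, 0, 0, 0]
  ]
}}

```text
t: 12.1
tcp_pos: [0.6207, 0.1654, 0.2309]
tool_rot: [0.296, 0.643, -0.578, 0.406]
force: [-0.5, 0.3, 0.3]
finger_gap: -0.004
```

```bash
python3 cap.py 10;python3 nx.py 130 110 10 .068|head -28
```

```text
t 12.15 q [ 0.022  0.53   2.146  2.89   0.59  -1.438] p [0.6209 0.1656 0.2318] F [0.1 0.2 1.3] gap -0.0
[[-0.493  0.851  0.18 ]
 [-0.088  0.157 -0.984]
 [-0.865 -0.501 -0.003]]
[0.0022 0.0515 0.2318] phi 135.16884334183325
130.0 [0.0071, 0.0039, -0.0006]
120.0 [0.0155, 0.0088, -0.0074]
```

View pics/s10.png

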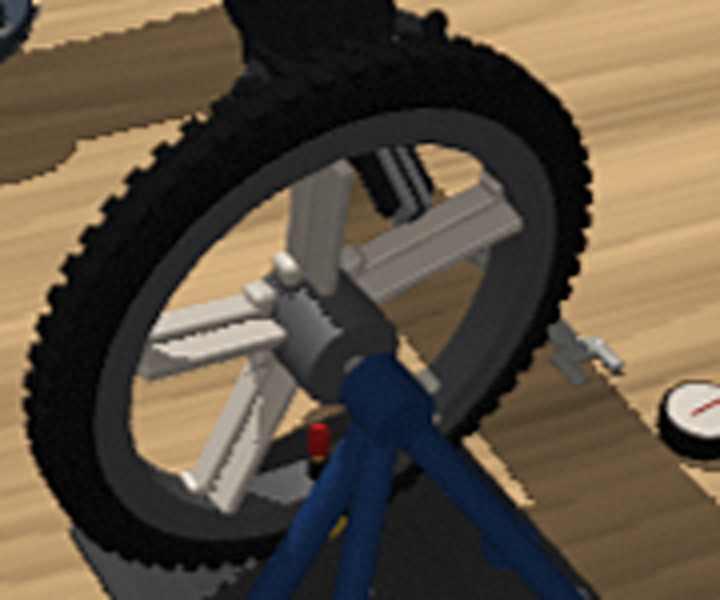

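>>> {"name": "play_rows", "arguments": {
  "deltas": [
    [0, -0.01, 0, 0, 0, 0],
    [0, -0.025, 0, 0, 0, 0],
    [0, -0.045, 0, 0, 0, 0],
    [0, -0.065, 0, 0, 0, 0],
    [0, -0.065, -0.04, 0, 0, 0],
    [0, -0.065, -0.06, 0, 0, 0],
    [0, -0.065, -0.06, 0, 0, 0]
  ]
}}

```text
t: 12.85
tcp_pos: [0.553, 0.2161, 0.2642]
tool_rot: [0.296, 0.644, -0.577, 0.407]
force: [-0.2, -0.1, -0.7]
finger_gap: -0.001
```

```bash
python3 - <<'E'
from h import *
import cv2
s=st()
im=snapshot("top")[...,::-1];cv2.imwrite("pics/t_raw11.png",im)
cv2.imwrite("pics/t11.png",cv2.resize(im[165:225,190:290],None,fx=8,fy=8,interpolation=cv2.INTER_CUBIC))
im=snapshot("scene")[...,::-1];cv2.imwrite("pics/s_raw11.png",im)
cv2.imwrite("pics/s11.png",cv2.resize(im[150:220,225:315],None,fx=8,fy=8,interpolation=cv2.INTER_CUBIC))
E
```

```text
t 12.85 q [ 0.184  0.418  2.223  3.139  0.545 -1.565] p [0.553  0.2161 0.2642] F [-0.2 -0.1 -0.7] gap -0.0
[[-0.494  0.85   0.182]
 [-0.089  0.159 -0.983]
 [-0.865 -0.502 -0.003]]
```

View pics/t11.png

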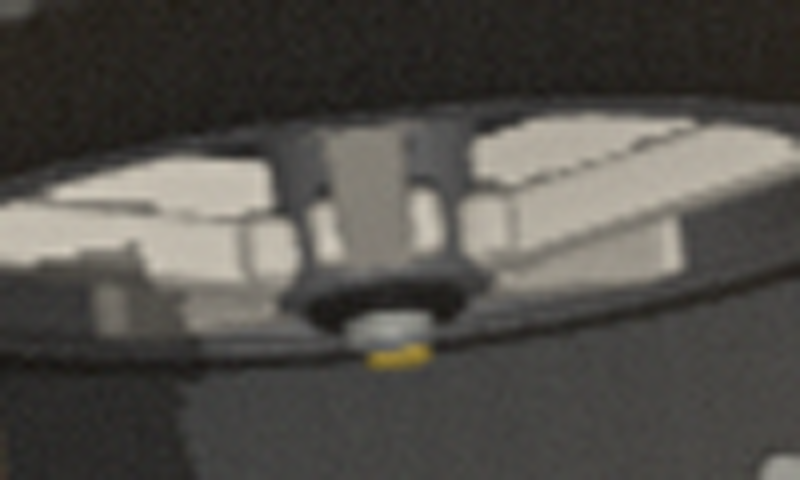

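View pics/s11.png

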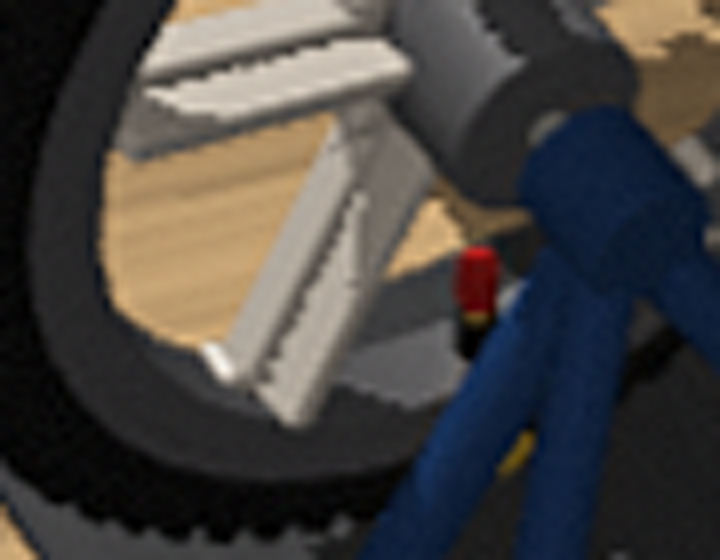

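```bash
python3 - <<'E'
from h import *
o=np.array([190,165])
f=lambda n,P,o:((proj(n,stand(PS,P))[0]-o+.5)*8).round(1)
print("nut end",f("top",[-.045,0,.18],o),f("top",[-.045,0,.19],o),"flange",f("top",[-.03,0,.208],o))
for th in(-6,-4,-2,0,2,4): 
  k=np.radians(th)
  print(th,f("top",wp(k,.1424,-.016),o),"topspoke in/out",f("top",wp(k,.03,-.022,np.pi),o),f("top",wp(k,.1,-.018,np.pi),o), "| scene tip",f("scene",wp(k,.078,0),[225,150]),"foot",f("scene",wp(k,.114,0),[225,150]),"dot",f("scene",wp(k,.1424,.016),[225,150]))
E
```

```text
nut end [395.  365.2] [393.3 358. ] flange [383.4 282.8]
-6 [458.1 346.5] topspoke in/out [366.4 249.9] [315.5 170.9] | scene tip [452.3 265.5] foot [437.8 357.8] dot [456.  465.4]
-4 [440.7 348.8] topspoke in/out [370.8 249.4] [331.2 168.8] | scene tip [460.9 262.4] foot [450.1 353.3] dot [471.1 459.6]
-2 [423.3 350.9] topspoke in/out [375.1 248.8] [346.9 166.9] | scene tip [469.6 259.1] foot [462.4 348.4] dot [486.3 453.4]
0 [405.8 352.9] topspoke in/out [379.5 248.3] [362.7 165. ] | scene tip [478.2 255.5] foot [474.7 343.3] dot [501.4 446.9]
2 [388.3 354.9] topspoke in/out [383.9 247.8] [378.6 163.3] | scene tip [486.8 251.8] foot [486.9 337.8] dot [516.4 439.9]
4 [370.8 356.7] topspoke in/out [388.3 247.4] [394.4 161.8] | scene tip [495.4 247.8] foot [499.1 332. ] dot [531.5 432.7]
```

```bash
python3 - <<'E'
from h import *
import cv2
im=snapshot("top")[...,::-1];b=cv2.imread("pics/t_raw.png");c=cv2.imread("pics/t_raw11.png")
d=cv2.absdiff(im[165:215,200:285],c[165:215,200:285]);print("still",d.mean(),d.max())
cv2.imwrite("pics/cmp.png",cv2.resize(np.vstack([b[115:255,90:400],im[115:255,90:400]]),None,fx=2,fy=2,interpolation=cv2.INTER_CUBIC))
E
```

```text
still 2.0183529411764707 32
```

View pics/cmp.png

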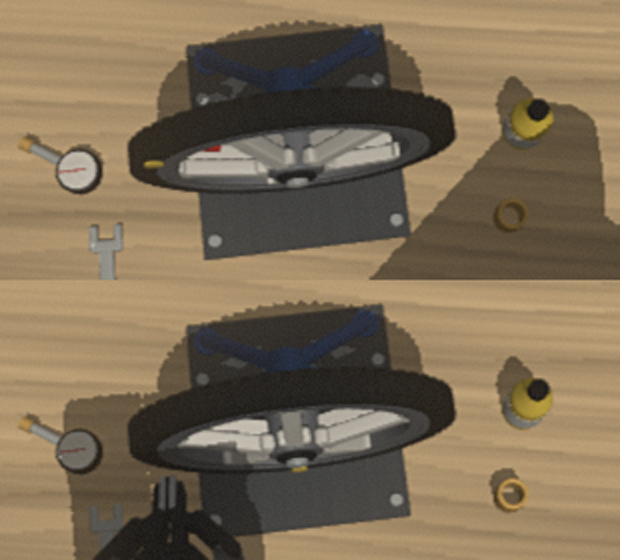

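```bash
python3 -c "
from station import *
print(sign_off())"
```

```text
the job is handed in; nothing more can be done
None
```

The valve is now at the bottom of the rim with its stem pointing up at the hub, and the wheel is standing still. I handed the job in at about 13 s.

I turned the wheel about 117° anticlockwise, seen from the robot. One slow push with the shut fingertips on a single spoke did it, so I did not need to push several spokes in turn. I then drew the fingers back out of the wheel. The readings I took during the push showed about 3 N or less.

**Valve angle:** the last pictures put it within about 1° of the target:
- The top view, from the yellow dot against the hub and nut, gives about +0.2° to +1.2°.
- The top spoke gives about +0.4°.
- The scene view is less certain. The cap position gives about +0.4°, or up to +2.7° if I correct for a camera offset I noticed. The slant of the partly hidden stem reads about −3°. I trusted the top view.

**Surroundings:** before-and-after top pictures show the stand, oil bottle, bush and gauge where they were. The visible end of the spanner also matches; the rest lay outside the compared picture, and the arm never came near it. I saw no contact with the tyre or the valve.

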